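# Seat the proud locating post and point out the missing one

## Robot

A 6-joint arm with a two-finger parallel gripper is mounted at the origin on a cart in front of the work surface, level with it; the furniture and walls round the work are solid. World frame = base frame: x ahead of the robot, y to its left, z up, the work surface at z = 0. Lengths are in m, angles in rad, forces in N, time in s.
With the tool pointing down it reaches from about 0.15 to 0.775 m from the base axis. Payload 6.1 kg.
Tool frame: the origin (TCP) lies between the finger pads; the fingertips stand 14 mm ahead of it and the grasp point (between the pads) lies 5 mm behind it; z points along the fingers, y is the line along which they close (so a half turn about z gives the same grasp; the last joint's range is limited). The gripper opens to 85 mm and grips with 20 to 120 N. Pads are 22 mm wide; open, the fingers measure 114 mm over their backs; the gripper's body (76 mm by 85 mm) begins 54 mm behind the grasp point. The pads swing forward as they close: fully open they stand 13 mm farther back than shut.
Start: joints at [-1.223, 0.126, -0.04, 1.405, 0, 1.571], TCP at [0.179, -0.494, 0.245] pointing down, gripper open.
Joint ranges: [-2.72, 2.72], [-0.95, 1.95], [-1.27, 1.35], [-1.78, 2.02], [-1.46, 1.47], [-3.14, 3.14]. Speed limits (rad/s): [2.39, 2.39, 3.01, 3.14, 3.14, 3.14].

## Interface

Orientations are given as a unit quaternion [x, y, z, w].
In Python, from rig import get_obs, viewer, ctrl gives the robot as it stands.
- The arm moves only by the tool jog_arm, never from a script. Its arguments are lists of equal length, an entry for each row: "jaw": the opening, from 0 (shut) to 1 (fully open); "dp": the shift along the tool's x, y, z in m, a list of three; "rotation": the turn, a rotation vector about the tool's x, y, z in units of 6 degrees (1.0 is 6 degrees), a list of three. In form: {"jaw": [jaw, ...], "dp": [[dx, dy, dz], ...], "rotation": [[ax, ay, az], ...]}. A call has 1 to 20 rows; each row shifts and turns the commanded pose from where the row before left it, along the tool's axes as they then stand; what a row does not reach is not made up. A row lasts 1/12 s, in which the tool goes at most 41.7 mm and 7.16 degrees, less where a joint would pass 70% of its speed; a pose out of reach is approached as far as the arm can. A call is refused whole if a number of a shift passes 0.0417 or a number of a turn 1, either way. A call with a gripper value outside its range is refused whole. The fingers move at their own pace and stop on an object; "force" is the grip in N (left out, the last holds). Time passes only in rows, so rows that do not move let the fingers close. It gives the time, the measured TCP pose, the force, the opening and the grip force at its end, in the units of the state.
- get_obs(): the state, without advancing time (a new reading comes with each control period).
- viewer.get_image(name): name is "scene" or "top" or "wrist"; returns a dict with "image" (420x560x3 uint8, blue, green, red), "intrinsics" (3x3 intrinsics, pixels), "extrinsics" (4x4, takes a point from world to camera coordinates). Camera axes: x right, y down, z forward; pixel columns grow to the right and rows downward; lengths in m; the calibration is good to about 2 mm. The wrist camera is an equidistant fisheye: a pixel r from the principal point sees the ray r / f radians off the axis. A picture is of the moment at which its call begins. There is no depth.
- ctrl.hand_in(): hands the job in; it is judged then, once.
Trained networks look in a picture, given as the dict that the camera call returned (one of the last four; its "shot" number tells which), for a name from the list of things; names that differ only in an ending like _2 or _b are one class to them, and where a whole thing is asked for, a point or a joint stands for the part that bears it (a point fixed in the world has none). Each returns a list of dicts, best first, with "p" (0 to 1); they miss things now and then, are a little off and sometimes report something else, mostly with a low value. They report only what shows in the picture. A call takes as long as a camera call.
- viewer.trace(query, picture): "pixels" (420x560 bool, what is visible of it) and "extent" ([centre column, centre row, width, height] in pixels, round what is visible of it).
The state is a dict: "time_s": time; "joint_pos": joint angles; "qvel": joint speeds; "tau": joint torques, N m; "tool_pos": TCP position; "tcp_rot": TCP orientation; "wrist_force": force on the tool from outside, world axes, zero at the start; "torque": the same for the moment, N m; "width": finger opening in m; "finger_force": force on a finger pad.
Only numpy, scipy, OpenCV 4.12 (cv2) and the standard library are available. Lean on these libraries where they do the work, as an engineer would, in place of code of your own. Each camera call takes 0.05 s, during which the arm holds its last target. There are 200 camera calls.

## Task

Make the nest plate ready for the fitter: one of its white locating posts has worked up out of its bush, so press it down fully home with the fingertips. Then point at the one bush that has no post: bring the fingertips over the middle of its mouth, 1 to 3 cm above it, without touching it, stay there for at least two seconds and finish still pointing. Do not press the posts that are already home, and leave the loose things round the plate where they are.

Things in the scene. Friction and masses are not known exactly. Their poses are not given: they have to be found in the camera images.
- plate: brown-orange fixed nest plate 150 x 225 mm, top 21 mm above the table; origin on the table under its middle, x across its short side, y along it. Six equal bushes (metal flange 30 mm wide, mouth 24 mm above the table) at x = -37.5, 37.5 and y = -75, 0, 75 mm: five hold a white post, one is empty, which varies. Two white edge stops at its +x edge rise to 33 mm above the table
- post_top (a point): centre of the flat top of the post that has worked up: white plastic, 15 mm diameter, upright. Fully home its top is 36 mm above the table, like the other four; at the start it is 8 to 10.5 mm higher
- post (a joint): how far that post stands above its home position, in m: 0 is fully home on the bottom of the bush (a hard stop), 0.008 to 0.0105 at the start, 0.013 at most. It is a tight fit: it slides straight down under about 6 to 10 N on its top and stays where it is left
- empty_mouth (a point): centre of the mouth of the empty bush, an open blind hole 15 mm wide and 14 mm deep in a 30 mm flange; 24 mm above the table, z up
- seat_a_top (a point): centre of the top of a post that is already home, 15 mm diameter, 12 mm out of its bush, top 36 mm above the table; does not move
- seat_b_top (a point): centre of the top of a post that is already home, 15 mm diameter, 12 mm out of its bush, top 36 mm above the table; does not move
- seat_c_top (a point): centre of the top of a post that is already home, 15 mm diameter, 12 mm out of its bush, top 36 mm above the table; does not move
- seat_d_top (a point): centre of the top of a post that is already home, 15 mm diameter, 12 mm out of its bush, top 36 mm above the table; does not move
- seat_a: bush of the home post whose top is seat_a_top, with that post; origin on its axis 8 mm above the table
- seat_b: bush of the home post whose top is seat_b_top, with that post; origin on its axis 8 mm above the table
- seat_c: bush of the home post whose top is seat_c_top, with that post; origin on its axis 8 mm above the table
- seat_d: bush of the home post whose top is seat_d_top, with that post; origin on its axis 8 mm above the table
- seat_empty: the empty bush itself; origin on its axis, 16 mm below its mouth
- setting_block: loose ground steel setting block, 25 x 40 x 35 mm high, near the +y end of the plate; origin under its middle
- tin: loose round screw tin, 64 mm diameter, 25 mm high, near the -y end of the plate; origin under its middle
- spare_post: loose spare white post, 15 mm diameter, 26 mm high, standing on the table on the robot's side of the plate; origin under its middle
- screwdriver: loose screwdriver with red grip, 167 mm long, 18 mm thick, lying on the table on the robot's side of the plate; origin under its middle, its length is its y axis

How it is judged:
By the outcome, as a careful person would: the job done as asked, in the order asked, and still so for the second after the job is handed in, with the robot touching nothing.
It also fails if it takes over 38 s, if anything falls off the work surface, if the arm or the gripper's body presses on something with over 40 N, if the wrist force passes 120 N, or if a joint passes its speed limit or range.

## Working session

There is one attempt and no reset: what is moved stays moved. The work goes in short steps, Python scripts to look and compute and a tool call to move; the robot and the scene stay as the last step left them, time stands still between calls to the robot, and variables do not carry over. Pictures are saved under pics/ and viewed, at most 10 in all, crops included, and the job is handed in when it is done.

Besides the shell and the picture viewer there is one more tool, called after ">>>" as name(argument=value, ...) on one line, values as JSON. jog_arm: Moves the arm, as the interface text tells. Its arguments: {"type":"object","properties":{"jaw":{"type":"array","items":{"type":"number"}},"dp":{"type":"array","items":{"type":"array","items":{"type":"number"}}},"rotation":{"type":"array","items":{"type":"array","items":{"type":"number"}}},"force":{"type":"number"}},"required":["jaw","dp","rotation"]}

```bash
mkdir -p pics
python3 - <<'E'
from rig import get_obs, viewer
import cv2, numpy as np, pickle
o=get_obs(); print(o['time_s'],o['tool_pos'],o['tcp_rot'],o['wrist_force'])
d={}
for n in ('top','scene'):
    p=viewer.get_image(n); cv2.imwrite(f'pics/{n}0.png',p['image']); d[n]=p
    print(n,np.round(p['intrinsics'],1).tolist(),np.round(p['extrinsics'],3).tolist())
    for q in ('plate','post_top','seat_a_top','empty_mouth','seat_empty','seat_a','spare_post','setting_block'):
        print(q,[(np.round(r['extent'],1).tolist(),round(r['p'],2)) for r in viewer.trace(q,p)])
pickle.dump(d,open('d.pkl','wb'))
E
```

```text
0.0 [ 0.17879079 -0.49321389  0.24452795] [ 9.84918560e-01  1.73016847e-01 -1.49422143e-04 -7.61118179e-04] [-0.0226058  -0.02324224  0.49940604]
top [[472.3, 0.0, 275.0], [0.0, 472.3, 213.1], [0.0, 0.0, 1.0]] [[0.012, -1.0, -0.013, 0.019], [-0.983, -0.009, -0.182, 0.526], [0.182, 0.015, -0.983, 0.82], [0.0, 0.0, 0.0, 1.0]]
plate [([283.1, 223.3, 126.9, 100.6], 0.89)]
post_top [([318.5, 194.3, 4.3, 9.0], 0.57)]
seat_a_top []
empty_mouth [([248.4, 249.4, 17.1, 19.0], 0.67)]
seat_empty [([249.9, 249.8, 10.9, 14.3], 0.66), ([320.2, 192.8, 8.3, 4.8], 0.65)]
seat_a [([237.9, 211.2, 14.9, 15.5], 0.68), ([286.2, 241.9, 18.8, 14.0], 0.66), ([325.0, 235.2, 18.0, 16.5], 0.64)]
spare_post [([245.8, 250.6, 11.7, 19.3], 0.62), ([335.6, 277.4, 10.2, 4.9], 0.44)]
setting_block [([239.2, 209.2, 14.1, 22.0], 0.69), ([207.0, 225.2, 27.6, 24.1], 0.6)]
scene [[411.4, 0.0, 276.4], [0.0, 411.4, 212.4], [0.0, 0.0, 1.0]] [[0.428, -0.903, -0.022, -0.209], [-0.486, -0.21, -0.848, 0.298], [0.762, 0.374, -0.529, 0.482], [0.0, 0.0, 0.0, 1.0]]
plate [([272.8, 230.1, 117.6, 62.5], 0.78)]
post_top []
seat_a_top [([246.9, 211.5, 8.6, 9.4], 0.51)]
empty_mouth [([238.6, 230.6, 15.4, 7.4], 0.41)]
seat_empty [([238.6, 232.9, 13.5, 14.4], 0.56)]
seat_a [([245.7, 212.6, 11.5, 14.0], 0.53), ([274.0, 235.2, 14.3, 9.5], 0.51), ([282.1, 215.4, 12.9, 4.2], 0.39)]
spare_post []
setting_block [([217.1, 212.1, 20.1, 20.0], 0.54)]
```

View pics/top0.png

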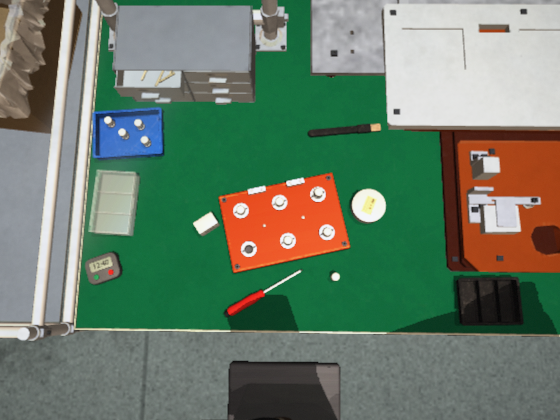

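View pics/scene0.png

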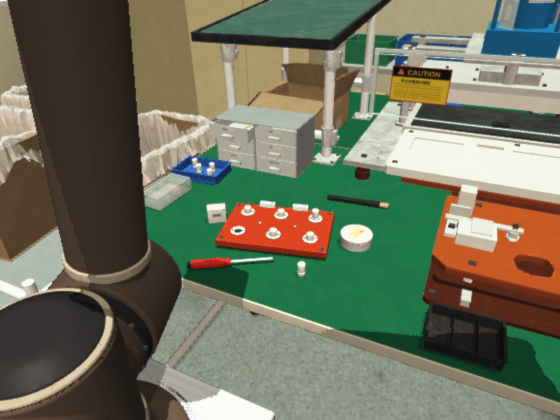

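The top view shows the plate centred near (283,223). The empty bush is at (249,249), and the post at (318,193) looks raised. The scene view agrees: the tall post is at (315,214) and the empty bush at (238,231). Next I'll fit the plate pose.

```bash
cat > h.py <<'E'
import numpy as np
def unproj(p,uv,z,fish=False):
    K,E=p['intrinsics'],p['extrinsics']; x=(np.array(uv,float)-K[:2,2])/K[0,0]
    if fish:
        r=np.linalg.norm(x); d=np.r_[x/max(r,1e-9)*np.sin(r),np.cos(r)]
    else: d=np.r_[x,1]
    R=E[:3,:3]; c=-R.T@E[:3,3]; d=R.T@d
    return c+d*(z-c[2])/d[2]
def proj(p,X,fish=False):
    K,E=p['intrinsics'],p['extrinsics']; q=E[:3,:3]@X+E[:3,3]
    if fish:
        t=np.arctan2(np.hypot(*q[:2]),q[2]); x=q[:2]/np.hypot(*q[:2])*t
    else: x=q[:2]/q[2]
    return K[0,0]*x+K[:2,2]
E
python3 - <<'E'
import pickle,cv2,numpy as np
from h import *
d=pickle.load(open('d.pkl','rb')); p=d['top']
loc=np.array([[37.5,75],[37.5,0],[37.5,-75],[-37.5,-75],[-37.5,0],[-37.5,75]])/1e3
px=[(240,210),(279,202),(318,193),(326,231),(288,240),(249,249)]; z=[.036,.036,.045,.036,.036,.024]
W=np.array([unproj(p,u,h)[:2] for u,h in zip(px,z)])
a=loc-loc.mean(0); b=W-W.mean(0); U,_,V=np.linalg.svd(a.T@b); R=(U@V).T
c=W.mean(0); print('c',c,'yaw',np.degrees(np.arctan2(R[1,0],R[0,0])),np.linalg.det(R))
F=loc@R.T+c; print(np.round(np.c_[W,F],4))
im=d['scene']['image'][190:265,180:380]; im2=p['image'][160:290,190:390]
cv2.imwrite('pics/crop.png',np.vstack([cv2.resize(im,(800,300),interpolation=2)[:,:,:],cv2.resize(im2,(800,520),interpolation=2)[:290]]))
E
```

```text
c [0.51416946 0.00911314] yaw 12.921022686166198 0.9999999999999998
[[ 0.5337  0.0901  0.5339  0.0906]
 [ 0.5497  0.0173  0.5507  0.0175]
 [ 0.5656 -0.055   0.5675 -0.0556]
 [ 0.4957 -0.0702  0.4944 -0.0724]
 [ 0.4782 -0.      0.4776  0.0007]
 [ 0.4621  0.0725  0.4608  0.0738]]
```

View pics/crop.png

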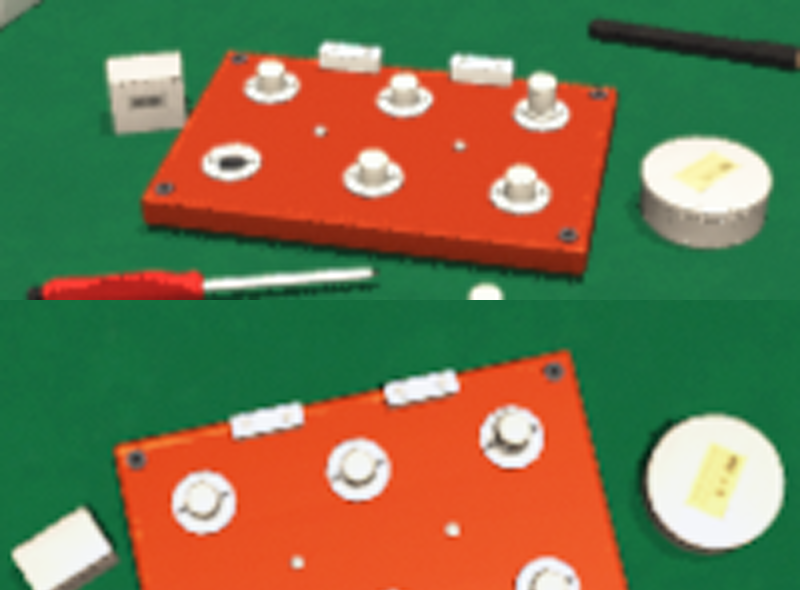

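The crop confirms it. The raised post is the right-hand rear one, near (0.567,-0.055), and the empty bush is near (0.461,0.073). I'll move above the post with the jaw shut.

>>> jog_arm(jaw=[0,0,0,0,0,0,0,0,0,0,0,0,0,0,0,0,0,0,0,0], dp=[[0.0266,-0.0164,0.004],[0.0266,-0.0164,0.004],[0.0266,-0.0164,0.004],[0.0266,-0.0164,0.004],[0.0266,-0.0164,0.004],[0.0266,-0.0164,0.004],[0.0266,-0.0164,0.004],[0.0266,-0.0164,0.004],[0.0266,-0.0164,0.004],[0.0266,-0.0164,0.004],[0.0266,-0.0164,0.004],[0.0266,-0.0164,0.004],[0.0266,-0.0164,0.004],[0.0266,-0.0164,0.004],[0.0266,-0.0164,0.004],[0.0266,-0.0164,0.004],[0.0266,-0.0164,0.004],[0.0266,-0.0164,0.004],[0,0,0],[0,0,0]], rotation=[[0,0,0],[0,0,0],[0,0,0],[0,0,0],[0,0,0],[0,0,0],[0,0,0],[0,0,0],[0,0,0],[0,0,0],[0,0,0],[0,0,0],[0,0,0],[0,0,0],[0,0,0],[0,0,0],[0,0,0],[0,0,0],[0,0,0],[0,0,0]], force=20)

```text
time_s: 2.57
tool_pos: [0.5289, -0.0516, 0.1726]
tcp_rot: [0.985, 0.174, -0.001, -0.0]
wrist_force: [0.2, -1.0, 0.2]
width: -0.0006
finger_force: 0.0
```

Run:
```python
from rig import get_obs, viewer
import cv2, numpy as np, pickle
from h import *
o=get_obs(); print(o['time_s'],o['tool_pos'],o['tcp_rot'],o['width'],o['joint_pos'],o['wrist_force'])
p=viewer.get_image('wrist'); pickle.dump(p,open('w.pkl','wb'))
for n,X in dict(raised=[.5665,-.0555,.045],empty=[.461,.073,.024],a=[.5339,.0906,.036],b=[.5507,.0175,.036],c=[.4944,-.0724,.036],d=[.4776,.0007,.036]).items(): print(n,proj(p,np.array(X),1).round(1))
for q in ('post_top','empty_mouth','seat_a_top'): print(q,[(np.round(r['extent'],1).tolist(),round(r['p'],2)) for r in viewer.trace(q,p)])
cv2.imwrite('pics/w0.png',p['image'])
```

```text
2.5667 [ 0.5288516  -0.05160844  0.17263231] [ 9.84677278e-01  1.74385413e-01 -6.17603714e-04 -6.79766420e-05] -0.0006144527094003954 [-9.71711357e-02  1.48176702e-01 -1.72722893e-01  1.25112296e+00
 -2.01449038e-04  2.69385841e+00] [ 0.24776967 -1.02707267  0.19325775]
raised [298.1 170.8]
empty [132.2 227.1]
a [126.7 150.6]
b [208.  157.7]
c [286.1 252.1]
d [202.5 241.8]
post_top [([302.2, 165.4, 19.5, 21.2], 0.55)]
empty_mouth [([135.1, 223.0, 29.3, 30.2], 0.73)]
seat_a_top [([136.2, 144.7, 27.2, 36.0], 0.94)]
```

View pics/w0.png

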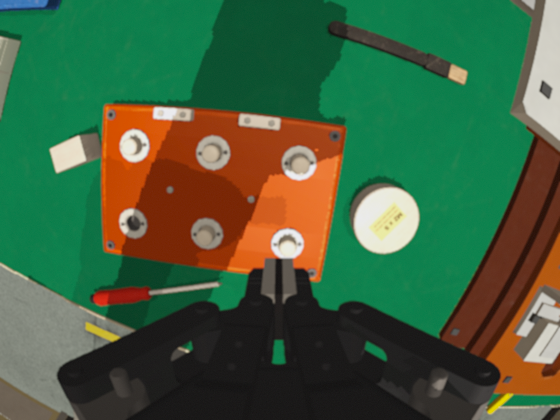

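The wrist view shows the raised post top near (301,163), the empty bush at (133,223), and the home posts at (133,145), (211,153), (206,234) and (288,244). I'll refit from this and cross-check against the plate outline.

Run:
```python
import pickle,cv2,numpy as np
from h import *
from scipy.optimize import least_squares
w=pickle.load(open('w.pkl','rb')); d=pickle.load(open('d.pkl','rb'))
loc=np.array([[37.5,75],[37.5,0],[37.5,-75],[-37.5,-75],[-37.5,0],[-37.5,75]])/1e3
z=np.array([.036,.036,.045,.036,.036,.024])
def T(q,l): c,s=np.cos(q[2]),np.sin(q[2]); return l@np.array([[c,s],[-s,c]])+q[:2]
px=np.array([(133,145),(211,153),(301,163),(288,244),(206,234),(133,223)])
f=lambda q:(np.array([proj(w,np.r_[x,h],1) for x,h in zip(T(q,loc),z)])-px).ravel()
r=least_squares(f,[.514,.009,.225]); print('wrist',r.x,f(r.x).round(1)); print(T(r.x,loc).round(4))
for n,p,fi in (('top',d['top'],0),('scene',d['scene'],0),('wrist',w,1)):
    im=p['image']; hsv=cv2.cvtColor(im,cv2.COLOR_BGR2HSV)
    m=((hsv[...,0]<16)&(hsv[...,1]>150)&(hsv[...,2]>70)).astype(np.uint8)
    cs=cv2.findContours(m,0,1)[0]
    cc=proj(p,np.array([.514,.009,.021]),fi)
    best=[c for c in cs if cv2.contourArea(c)>1500 and cv2.pointPolygonTest(c,tuple(map(float,cc)),False)>0][0]
    pts=np.array([unproj(p,u,.021,fi)[:2] for u in best[:,0,:]],np.float32)
    print(n,cv2.minAreaRect(pts*1000))
```

```text
wrist [0.5202695  0.00815936 0.22986738] [-3.9 -0.4  0.1 -1.9  1.4 -0.4  1.8  2.1 -0.6  2.2  0.6 -1. ]
[[ 5.397e-01  8.970e-02]
 [ 5.568e-01  1.670e-02]
 [ 5.739e-01 -5.630e-02]
 [ 5.008e-01 -7.340e-02]
 [ 4.838e-01 -4.000e-04]
 [ 4.667e-01  7.260e-02]]
top ((515.3200073242188, 9.113662719726562), (150.17825317382812, 224.46063232421875), 12.684490203857422)
scene ((507.63226318359375, 8.769950866699219), (167.19805908203125, 226.418701171875), 12.804693222045898)
wrist ((518.2200317382812, 9.184867858886719), (149.33450317382812, 224.12962341308594), 12.711881637573242)
```

>>> jog_arm(jaw=[0,0,0,0,0,0,0,0], dp=[[0.0062,0.003,0.015],[0.0062,0.003,0.015],[0.0062,0.003,0.015],[0.0062,0.003,0.015],[0.0062,0.003,0.015],[0.0062,0.003,0.015],[0,0,0],[0,0,0]], rotation=[[0,0,0],[0,0,0],[0,0,0],[0,0,0],[0,0,0],[0,0,0],[0,0,0],[0,0,0]])

```text
time_s: 3.43
tool_pos: [0.5686, -0.0579, 0.083]
tcp_rot: [0.985, 0.172, -0.001, -0.0]
wrist_force: [-0.8, 1.8, -0.4]
width: -0.0002
finger_force: 0.0
```

Run:
```python
from rig import get_obs, viewer
import cv2, numpy as np, pickle
from h import *
o=get_obs(); print(o['time_s'],o['tool_pos'],o['tcp_rot'],o['wrist_force'])
p=viewer.get_image('wrist'); s=viewer.get_image('top'); pickle.dump((p,s),open('w2.pkl','wb'))
t=o['tool_pos']
print('tip',proj(p,np.r_[t[:2],t[2]-.014],1),'post',proj(p,np.array([.57,-.056,.045]),1), 'top post',proj(s,np.array([.57,-.056,.045])))
for q in ('post_top',): print(q,[(np.round(r['extent'],1).tolist(),round(r['p'],2)) for r in viewer.trace(q,p)])
cv2.imwrite('pics/w1.png',np.hstack([cv2.resize(p['image'][100:340,180:380],(500,600),interpolation=2),cv2.resize(s['image'][150:270,260:320+0],(300,600),interpolation=2)]))
```

```text
3.4333 [ 0.56859962 -0.05793435  0.08300512] [ 9.85045735e-01  1.72290874e-01 -8.43455693e-04 -2.07329742e-04] [-0.80426921  1.82284006 -0.41493223]
tip [276.65940892 276.10050348] post [274.4560105  253.11561243] top post [318.51446999 190.67110809]
post_top [([275.5, 241.9, 26.6, 34.4], 0.61), ([66.8, 210.9, 37.4, 37.1], 0.19)]
```

View pics/w1.png

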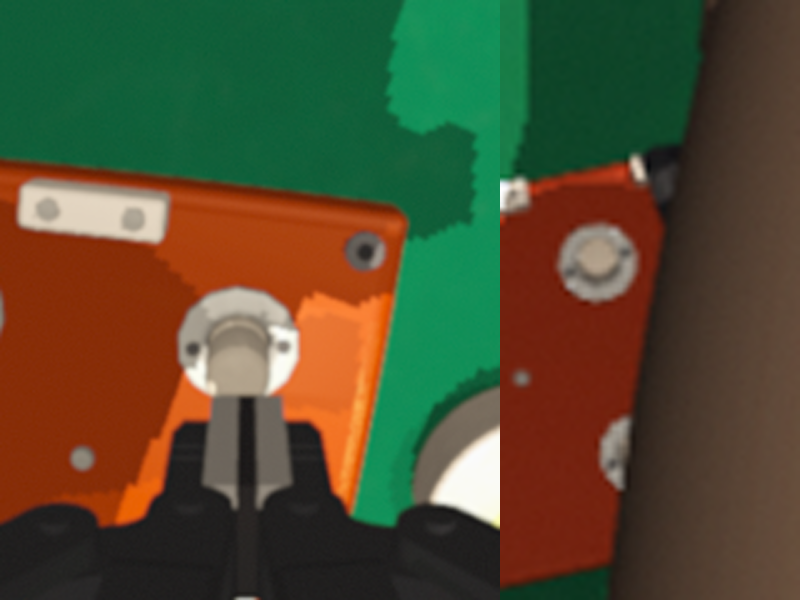

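The raised post stands at about (276,249) in the full wrist image, just in front of the fingertips, with its flange centre near (275.6,237).

Run:
```python
import pickle,numpy as np
from h import *
p,s=pickle.load(open('w2.pkl','rb'))
E=p['extrinsics']; print('cam',-E[:3,:3].T@E[:3,3],p['intrinsics'][:2,2])
print(unproj(p,(276,249),.045,1),unproj(p,(275.6,237),.024,1))
for l in ([208,352],[268,352]): print(unproj(p,(180+l[0]/2.5,100+l[1]/2.5),.045,1))
```

```text
cam [ 0.63824917 -0.03380559  0.21132422] [278.34438158 215.33761623]
[ 0.57263    -0.05597214  0.045     ] [ 0.57178765 -0.0558514   0.024     ]
[ 0.57482888 -0.0477334   0.045     ]
[ 0.57929361 -0.06010931  0.045     ]
```

>>> jog_arm(jaw=[0,0,0,0,0,0], dp=[[0.004,-0.0006,0.005],[0,0,0.007],[0,0,0.006],[0,0,0.003],[0,0,0],[0,0,0]], rotation=[[0,0,0],[0,0,0],[0,0,0],[0,0,0],[0,0,0],[0,0,0]])

```text
time_s: 4.08
tool_pos: [0.5727, -0.0551, 0.0618]
tcp_rot: [0.985, 0.173, -0.0, -0.0]
wrist_force: [0.6, -0.1, 0.3]
width: -0.0001
finger_force: 0.0
```

>>> jog_arm(jaw=[0,0,0,0,0,0,0,0], dp=[[0,0,0.002],[0,0,0.002],[0,0,0.002],[0,0,0.002],[0,0,0.001],[0,0,0],[0,0,0],[0,0,0]], rotation=[[0,0,0],[0,0,0],[0,0,0],[0,0,0],[0,0,0],[0,0,0],[0,0,0],[0,0,0]])

```text
time_s: 4.75
tool_pos: [0.5735, -0.0552, 0.054]
tcp_rot: [0.985, 0.173, 0.001, 0.0]
wrist_force: [-2.1, 0.1, 4.6]
width: -0.0
finger_force: 2.8
```

>>> jog_arm(jaw=[0,0,0,0,0], dp=[[0,0,0.001],[0,0,0.001],[0,0,0.001],[0,0,0],[0,0,0]], rotation=[[0,0,0],[0,0,0],[0,0,0],[0,0,0],[0,0,0]])

```text
time_s: 5.17
tool_pos: [0.5734, -0.0552, 0.0509]
tcp_rot: [0.985, 0.173, 0.0, 0.0]
wrist_force: [-0.8, 0.8, 4.5]
width: 0.0001
finger_force: 2.5
```

>>> jog_arm(jaw=[0,0,0,0,0], dp=[[0,0,0.001],[0,0,0.001],[0,0,0],[0,0,0],[0,0,0]], rotation=[[0,0,0],[0,0,0],[0,0,0],[0,0,0],[0,0,0]])

```text
time_s: 5.58
tool_pos: [0.5735, -0.0552, 0.0499]
tcp_rot: [0.985, 0.173, 0.001, 0.0]
wrist_force: [-3.9, 0.1, 11.6]
width: 0.0001
finger_force: 5.9
```

Near the stop. I'll press on until the force rises clearly.

>>> jog_arm(jaw=[0,0,0,0,0], dp=[[0,0,0.001],[0,0,0.001],[0,0,0],[0,0,0],[0,0,0]], rotation=[[0,0,0],[0,0,0],[0,0,0],[0,0,0],[0,0,0]])

```text
time_s: 6.0
tool_pos: [0.5736, -0.0552, 0.0497]
tcp_rot: [0.985, 0.173, 0.001, 0.0]
wrist_force: [-9.3, 0.4, 24.2]
width: -0.0004
finger_force: 11.8
```

>>> jog_arm(jaw=[0,0,0,0,0,0,0,0,0,0,0,0,0,0], dp=[[0,0,-0.005],[0,0,-0.015],[0,0,-0.015],[0,0,-0.015],[-0.0071,-0.0197,0],[-0.0071,-0.0197,0],[-0.0071,-0.0197,0],[-0.0071,-0.0197,0],[-0.0071,-0.0197,0],[-0.0071,-0.0197,0],[-0.0071,-0.0197,0],[-0.0071,-0.0197,0],[0,0,0],[0,0,0]], rotation=[[0,0,0],[0,0,0],[0,0,0],[0,0,0],[0,0,0],[0,0,0],[0,0,0],[0,0,0],[0,0,0],[0,0,0],[0,0,0],[0,0,0],[0,0,0],[0,0,0]])

```text
time_s: 7.17
tool_pos: [0.4657, 0.0742, 0.0963]
tcp_rot: [0.985, 0.174, 0.0, 0.0]
wrist_force: [0.4, -0.8, -0.4]
width: 0.0
finger_force: 0.0
```

Run:
```python
from rig import get_obs, viewer
import cv2, numpy as np, pickle
from h import *
o=get_obs(); print(o['time_s'],o['tool_pos'],o['wrist_force'])
p=viewer.get_image('wrist'); s=viewer.get_image('scene'); pickle.dump((p,s),open('w3.pkl','wb'))
print('empty',proj(p,np.array([.466,.074,.024]),1),'rpost',proj(p,np.array([.572,-.056,.036]),1),proj(s,np.array([.572,-.056,.036])))
for r in viewer.trace('empty_mouth',p): e=r['extent']; print(e,r['p'],unproj(p,e[:2],.024,1))
cv2.imwrite('pics/w2.png',np.hstack([cv2.resize(p['image'][140:380,180:380],(500,600),interpolation=2),cv2.resize(s['image'][180:300,285:345],(300,600),interpolation=2)]))
```

```text
7.1667 [0.46565658 0.07415396 0.09627085] [ 0.3615324  -0.84143507 -0.35777653]
empty [277.37846373 234.93481637] rpost [505.25146573 162.64863428] [316.37294023 212.79878578]
[277.9, 236.7, 44.2, 38.5] 0.89 [0.46495465 0.07325619 0.024     ]
```

View pics/w2.png

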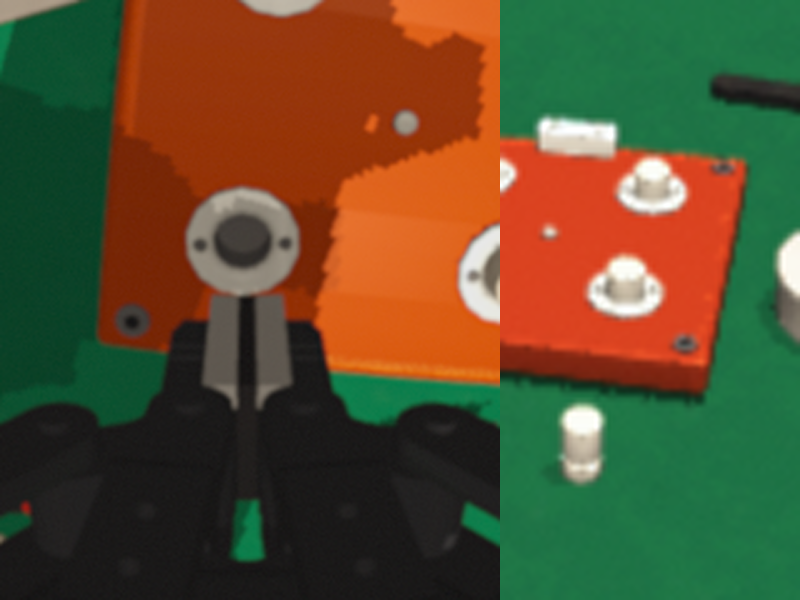

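The pressed post now stands level with its neighbour, and the empty mouth at (277,236) lies within 1 mm of the tool position. I'll descend and hold.

>>> jog_arm(jaw=[0,0,0,0,0,0,0,0,0,0,0,0,0,0,0,0,0,0,0,0], dp=[[0,0.001,0.01],[0,0,0.01],[0,0,0.01],[0,0,0.008],[0,0,0],[0,0,0],[0,0,0],[0,0,0],[0,0,0],[0,0,0],[0,0,0],[0,0,0],[0,0,0],[0,0,0],[0,0,0],[0,0,0],[0,0,0],[0,0,0],[0,0,0],[0,0,0]], rotation=[[0,0,0],[0,0,0],[0,0,0],[0,0,0],[0,0,0],[0,0,0],[0,0,0],[0,0,0],[0,0,0],[0,0,0],[0,0,0],[0,0,0],[0,0,0],[0,0,0],[0,0,0],[0,0,0],[0,0,0],[0,0,0],[0,0,0],[0,0,0]])

```text
time_s: 8.98
tool_pos: [0.4663, 0.0727, 0.0583]
tcp_rot: [0.985, 0.173, -0.0, -0.0]
wrist_force: [-1.1, -0.2, -0.5]
width: 0.0
finger_force: 0.0
```

>>> jog_arm(jaw=[0,0,0,0,0,0,0,0,0,0,0,0,0,0,0,0,0,0,0,0], dp=[[0,0,0],[0,0,0],[0,0,0],[0,0,0],[0,0,0],[0,0,0],[0,0,0],[0,0,0],[0,0,0],[0,0,0],[0,0,0],[0,0,0],[0,0,0],[0,0,0],[0,0,0],[0,0,0],[0,0,0],[0,0,0],[0,0,0],[0,0,0]], rotation=[[0,0,0],[0,0,0],[0,0,0],[0,0,0],[0,0,0],[0,0,0],[0,0,0],[0,0,0],[0,0,0],[0,0,0],[0,0,0],[0,0,0],[0,0,0],[0,0,0],[0,0,0],[0,0,0],[0,0,0],[0,0,0],[0,0,0],[0,0,0]])

```text
time_s: 10.65
tool_pos: [0.4663, 0.0727, 0.0583]
tcp_rot: [0.985, 0.173, 0.0, -0.0]
wrist_force: [-0.3, -0.3, -0.8]
width: -0.0
finger_force: 0.0
```

Held for about 2.9 s, with the fingertips at z = 0.044 and no contact. Handing in.

```bash
python3 -c "
from rig import ctrl
print(ctrl.hand_in())"
```

```text
the job is handed in; nothing more can be done
None
```

I pressed the raised post down to its hard stop (24 N, top level with its neighbour), then held the fingertips about 2 cm over the empty bush for over two seconds and handed the job in still pointing, at about 10.7 s.

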